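Set up the boxed bottle for its catalogue picture

ROBOT

A 6-joint arm with a two-finger parallel gripper is mounted at the origin on the work surface. World frame = base frame: x ahead of the robot, y to its left, z up, the work surface at z = 0. Lengths are in mm, angles in rad, forces in N, time in s.
With the tool pointing down it reaches from about 350 to 775 mm from the base axis. Payload 7.3 kg.
Tool frame: the origin (TCP) lies at the very end of the fingers, on their centre line; the grasp point (between the pads) lies 19 mm behind it (bot.grasp_offset is the distance from the TCP to the grasp point, in mm); z points along the fingers, y is the direction in which the jaws open and shut (so a half turn about z gives the same grasp; the last joint's range is limited). The gripper opens to 92 mm and grips with 3 to 60 N. Pads are 19 mm wide; open, the fingers measure 130 mm over their backs; the gripper's body (75 mm by 190 mm) begins 47 mm behind the grasp point.
Start: joints at [-1.337, 0.342, 1.524, -0, 1.275, -0.146], TCP at [194.659, -487.599, 226.741] pointing down, gripper open.
Joint ranges: [-2.53, 2.53], [-0.77, 2.02], [0.04, 2.7], [-1, 4.14], [0.28, 2.66], [-3.11, 3.11]. Speed limits (rad/s): [2.57, 2.57, 3.14, 3.14, 3.14, 3.14].

INTERFACE

Orientations are given as [roll, pitch, yaw] about the fixed x, y, z axes, in that order (R = Rz(yaw) Ry(pitch) Rx(roll)).
In Python, from plant import bot gives the robot as it stands.
- The arm moves only by the tool servo_tool, never from a script. Its arguments are lists of equal length, an entry for each row: "angular": the turn, a rotation vector about the world's x, y, z in degrees, a list of three; "slide": the shift along the world's x, y, z in mm, a list of three; "grip": the opening, from -1 (shut) to 1 (fully open), so that 0 is half open. In form: {"angular": [[ax, ay, az], ...], "slide": [[dx, dy, dz], ...], "grip": [grip, ...]}. A call has 1 to 10 rows; each row is the pose to reach, as a shift and turn from the pose commanded when the call began; what a row does not reach only later rows make up. A row lasts 1/12 s, in which the tool goes at most 41.7 mm and 7.16 degrees, less where a joint would pass 70% of its speed; a pose out of reach is approached as far as the arm can. A call with a gripper value outside its range is refused whole. The fingers move at their own pace and stop on an object; the grip force is fixed at half the most. Time passes only in rows, so rows that repeat a pose let the fingers close. It gives the time, the measured TCP pose, the force and the opening at its end, in the units of the state.
- bot.get_obs(): the state, without advancing time (a new reading comes with each control period).
- bot.capture(name): name is "scene" or "side" or "wrist"; returns a dict with "img" (420x560x3 uint8, blue, green, red), "range_z" (420x560 float32, mm along the optical axis (not along the pixel's ray), 0 where there is no reading), "fov_y" (degrees; the focal length in pixels is half the picture's height over the tangent of half this angle, whatever the lens; pixels are square), "cx", "cy" (the principal point, pixels), "R" (3x3) and "t" (3): a world point X has camera coordinates R X + t; the wrist camera has in their place "T_tool_cam" (4x4, takes a point from camera to tool coordinates, whose origin is the TCP and whose axes are the flange's). Camera axes: x right, y down, z forward; pixel columns grow to the right and rows downward; lengths in mm; the calibration is good to about 2 mm. The wrist camera is an equidistant fisheye: a pixel r from the principal point sees the ray r / f radians off the axis. A picture is of the moment at which its call begins: read the wrist's pose just before it.
- bot.close_job(): hands the job in, once; it reports no verdict.
The state is a dict: "time": time; "joint_positions": joint angles; "dq": joint speeds; "tau": joint torques, N m; "tool_pos": TCP position; "tcp_rot": TCP orientation; "contact_force": force on the tool from outside, world axes, zero at the start; "moment": the same for the moment, N m; "grip_width": finger opening in mm.
Only numpy, scipy, OpenCV 4.12 (cv2) and the standard library are available. Lean on these libraries where they do the work, as an engineer would, in place of code of your own. Each camera call takes 0.05 s, during which the arm holds its last target.

TASK

Set this boxed glass up for its catalogue picture: first stand the small round bottle with the ball stopper upright in the middle of the narrow white plinth, without dropping it, and let go of it. Then lift the wooden case's lid by its bow handle to 60 degrees from shut and keep holding it there: the lid falls shut if released, so finish while still holding it, with nothing else propping it. Leave the other glassware where it stands.

Things in the scene. Friction and masses are not known exactly. Their poses are not given: they have to be found in the camera images.
- bottle: small stoppered glass bottle to be placed: upright teal cylinder 40 mm across and straight-sided up to 54 mm, then a shoulder, an 18 mm neck and a clear 23 mm ball stopper; 95 mm tall in all, about 0.15 kg. Starts upright on the table in front of the robot, beside an open tumbler, either may be on the left. Origin: centre of its underside, z up its axis
- plinth: fixed white square post, 48 x 48 mm, 80 mm tall, standing on the 8 mm thick light-grey photo board (280 x 280 mm). Its top is 88 mm above the table. Origin: centre of its underside
- plinth_top (a point): centre of the plinth's top face, z up
- case: fixed dark wooden presentation case, 200 mm (its x) by 240 mm (its y) by 80 mm tall, its x axis pointing from the handle side to the hinge side; it and the photo board stand one to the left, the other to the right. Origin: centre of its underside
- lid: the case's dark wooden lid, 200 x 240 x 12 mm, about 0.5 kg (0.35 to 0.7), lying flat on the case at the start; hinged along the case's far edge, 80.5 mm above the table. Origin: on the hinge axis at mid-length; when shut its axes are parallel to the case's. It falls shut when released below a right angle
- bar_mid (a point): middle of the lid's brass bow handle: a round bar 10 mm thick and 120 mm long, parallel to the hinge, 40 mm in front of the lid's front edge, joined to it by a stub at either end (opening between bar and lid 35 mm). In the lid's frame this point is (-240, 0, 6) mm; 86.5 mm above the table when shut. The smooth bar can turn between the fingers that pinch it
- hinge_mid (a point): middle of the hinge axis (the axis is the case's y)
- lid_hinge (a joint): lid opening angle in rad: 0 shut and level, grows as the lid's handle side rises, 1.047 is 60 degrees; stops at 1.75
- tumbler: open teal glass tumbler, 60 mm across the rim, 85 mm tall; stands beside the bottle. Origin: centre of its underside. To be left alone
- jug: open clear glass mug-shaped jug, 60 mm across, 100 mm tall, on the photo board. Origin: centre of its underside. To be left alone
- bud_vase: teal glass vase, 64 mm across, 100 mm tall, on the photo board. Origin: centre of its underside. To be left alone
- bowl: smoky glass bowl, 110 mm across, 50 mm tall, on the table at the left, near the robot. Origin: centre of its underside. To be left alone
- decanter: clear glass decanter with ball stopper, 92 mm across, 216 mm tall, at the left side. Origin: centre of its underside. To be left alone
- goblet: smoky open glass, 80 mm across, 130 mm tall, at the right side. Origin: centre of its underside. To be left alone
There are look-alikes about, which are no part of the job. What is shaped like the bottle but blue or yellow is not meant.

How it is judged:
By the outcome, as a careful person would: the job done as asked, in the order asked, and still so for the second after the job is handed in, while the arm keeps its last pose, push and grip.
It also fails if it takes over 59 s, if anything falls off the work surface, if the arm or the gripper's body presses on something with over 40 N, if the wrist force passes 120 N, or if a joint passes its speed limit or range.

## Working session

There is one attempt and no reset: what is moved stays moved. The work goes in short steps, Python scripts to look and compute and a tool call to move; the robot and the scene stay as the last step left them, time stands still between calls to the robot, and variables do not carry over. Pictures are saved under pics/ and viewed, and the job is handed in when it is done.

Besides the shell and the picture viewer there is one more tool, called after "Emit:" by a JSON object that holds its "fn" and its "kwargs". servo_tool: Moves the arm, as the interface text tells. Its arguments: {"type":"object","properties":{"angular":{"type":"array","items":{"type":"array","items":{"type":"number"}}},"slide":{"type":"array","items":{"type":"array","items":{"type":"number"}}},"grip":{"type":"array","items":{"type":"number"}}},"required":["angular","slide","grip"]}

```bash
ls; mkdir -p pics
python3 - <<'E'
from plant import bot
import cv2,numpy as np,pickle
o=bot.get_obs();print({k:np.round(v,3).tolist() for k,v in o.items()})
d={}
for n in("scene","side","wrist"):
    c=bot.capture(n);d[n]=c;cv2.imwrite(f"pics/{n}0.png",c["img"])
    print(n,c["fov_y"],c["cx"],c["cy"],{k:np.round(c[k],3).tolist() for k in("R","t","T_tool_cam") if k in c})
pickle.dump(d,open("cap0.pkl","wb"))
E
```

```text
pics
{'time': 0.0, 'joint_positions': [-1.337, 0.343, 1.525, -0.0, 1.275, -0.146], 'dq': [0.001, -0.001, 0.0, 0.0, -0.0, 0.001], 'tau': [-0.002, -43.125, -24.423, 0.072, 0.056, -0.0], 'tool_pos': [194.547, -487.168, 226.023], 'tcp_rot': [-3.14, -0.0, 0.38], 'contact_force': [-0.498, -0.14, 0.484], 'moment': [0.0, 0.026, 0.006], 'grip_width': 91.689}
scene 53.20441674578292 275.95147323726843 207.55075804174692 {'R': [[0.83, 0.558, -0.022], [0.365, -0.572, -0.734], [-0.422, 0.601, -0.679]], 't': [-439.369, -145.915, 1576.501]}
side 52.906776123929326 282.8199324045926 213.21795852966602 {'R': [[-0.815, -0.58, 0.006], [-0.439, 0.61, -0.659], [0.379, -0.54, -0.752]], 't': [425.021, 288.028, 958.934]}
wrist 65.70646984690485 283.2439401072471 209.21340476949197 {'T_tool_cam': [[-0.001, -0.968, -0.25, 65.945], [1.0, -0.0, -0.001, 1.029], [0.001, -0.25, 0.968, -157.232], [0.0, 0.0, 0.0, 1.0]]}
```

View pics/scene0.png

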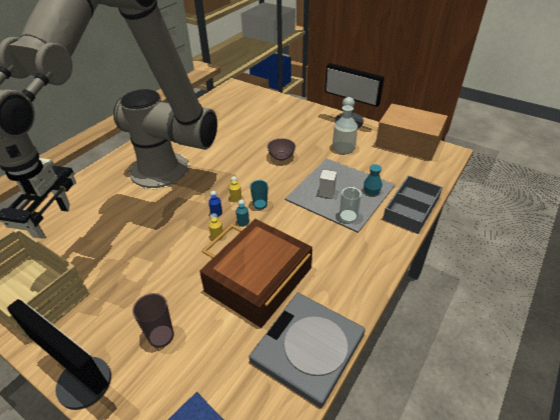

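View pics/side0.png

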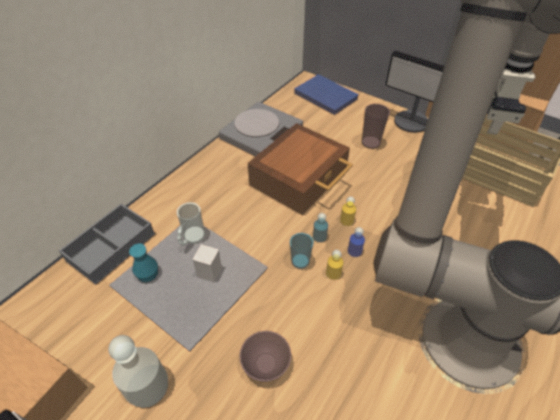

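View pics/wrist0.png

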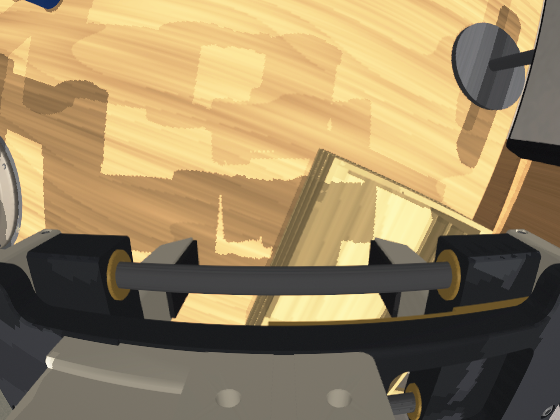

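The scene view shows the teal bottle at about (242,213), with yellow look-alikes at (235,190) and (215,228), a blue one at (215,205) and the tumbler at (259,195). The plinth is at (328,184) and the case at (257,268), with its handle at its left. I'll zoom in for the details.

```bash
cat > h.py <<'E'
import numpy as np,cv2,pickle
def foc(c): return 210/np.tan(np.radians(c["fov_y"])/2)
def ray(c,u,v):
    f=foc(c);d=np.array([(u-c["cx"])/f,(v-c["cy"])/f,1.]);R=np.array(c["R"]);t=np.array(c["t"])
    return -R.T@t, R.T@d
def plane(c,u,v,z):
    o,d=ray(c,u,v);return o+d*(z-o[2])/d[2]
def cloud(c):
    f=foc(c);v,u=np.mgrid[0:420,0:560];Z=c["range_z"].astype(float)
    P=np.stack([(u-c["cx"])/f*Z,(v-c["cy"])/f*Z,Z],-1)
    X=(P-np.array(c["t"]))@np.array(c["R"]); X[Z<=0]=np.nan
    return X
def proj(c,X):
    p=np.array(c["R"])@X+np.array(c["t"]);f=foc(c);return f*p[0]/p[2]+c["cx"],f*p[1]/p[2]+c["cy"]
def tri(c1,p1,c2,p2):
    o1,d1=ray(c1,*p1);o2,d2=ray(c2,*p2)
    s=np.linalg.lstsq(np.stack([d1,-d2],1),o2-o1,rcond=None)[0]
    a=o1+d1*s[0];b=o2+d2*s[1];return (a+b)/2,np.linalg.norm(a-b)
E
python3 - <<'E'
import pickle,cv2,numpy as np
from h import *
d=pickle.load(open("cap0.pkl","rb"))
a=d["scene"]["img"][150:330,180:400];b=d["side"]["img"][120:290,170:390]
cv2.imwrite("pics/sc_z.png",cv2.resize(a,None,fx=3.6,fy=3.3,interpolation=2)[:600,:800])
cv2.imwrite("pics/si_z.png",cv2.resize(b,None,fx=3.5,fy=3.5,interpolation=2)[:600,:800])
for n in("scene","side"):
    X=cloud(d[n]);print(n)
    for nm,(u,v) in (dict(plinth=(328,178),board=(320,205),lid=(262,257),table=(180,250)) if n=="scene" else dict(plinth=(207,255),board=(200,300),lid=(300,155),table=(300,300))).items(): print(nm,X[v,u].round(1))
E
```

```text
scene
plinth [607.8 193.9  85. ]
board [610.7 143.5   5. ]
lid [ 624.8 -205.3   91.1]
table [ 348.2 -254.8   -3.2]
side
plinth [593.  211.8  87.1]
board [563.4 284.2   8.7]
lid [ 612.3 -212.9   90.9]
table [371.5 139.   -2.1]
```

View pics/sc_z.png

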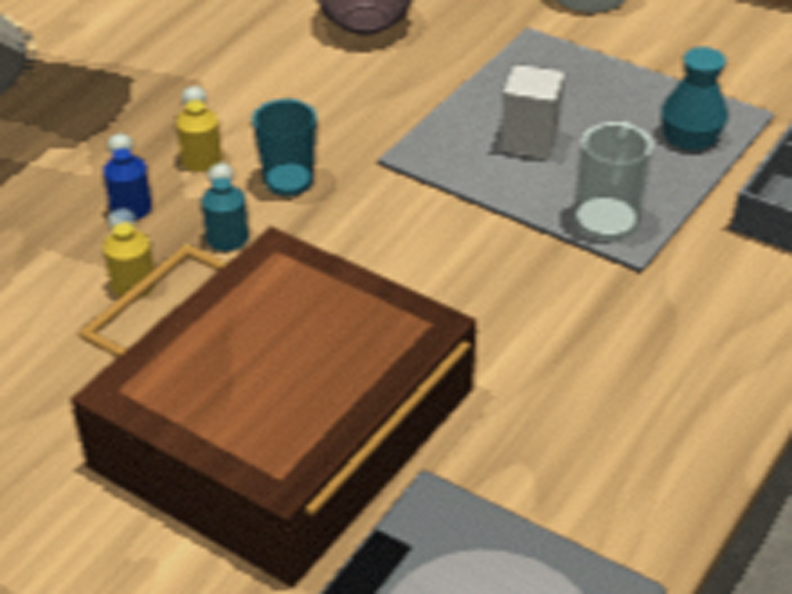

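View pics/si_z.png

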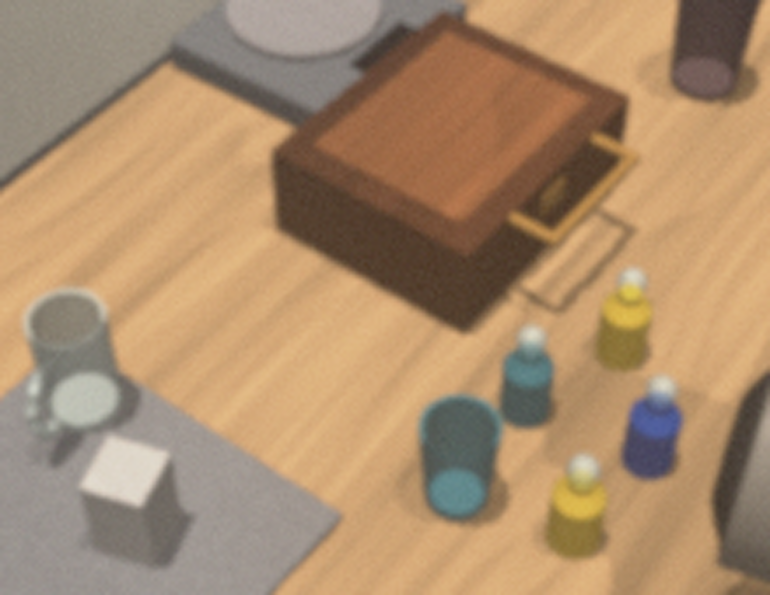

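```bash
cat > m.py <<'E'
from h import *
d=pickle.load(open("cap0.pkl","rb"));S,T=d["scene"],d["side"]
def comps(c,lo,hi,amin=40):
    h=cv2.cvtColor(c["img"],cv2.COLOR_BGR2HSV);m=cv2.inRange(h,lo,hi);m=cv2.morphologyEx(m,cv2.MORPH_OPEN,np.ones((2,2)))
    n,l,s,ce=cv2.connectedComponentsWithStats(m)
    return [(s[i].tolist(),ce[i].round(1).tolist(),l==i) for i in range(1,n) if s[i,4]>amin]
for nm,lo,hi in(("teal",(85,90,30),(105,255,255)),("blue",(108,130,30),(128,255,255)),("yel",(22,170,60),(32,255,255))):
    for cn,c in(("S",S),("T",T)):
        for s,ce,_ in comps(c,lo,hi): print(nm,cn,s,ce,plane(c,*ce,30).round(0)[:2])
for cn,c,r in(("S",S,(300,160,350,205)),("T",T,(185,235,230,290))):
    h=cv2.cvtColor(c["img"],cv2.COLOR_BGR2HSV);x0,y0,x1,y1=r
    print(cn);m=((h[...,1]<60)&(h[...,2]>170)).astype(np.uint8);k=np.zeros_like(m);k[y0:y1,x0:x1]=m[y0:y1,x0:x1]
    cnts,_=cv2.findContours(k,0,1);q=max(cnts,key=cv2.contourArea);box=cv2.boxPoints(cv2.minAreaRect(q));
    M=cv2.moments(q);ce=(M["m10"]/M["m00"],M["m01"]/M["m00"]);print("plinth",cv2.contourArea(q),ce,plane(c,*ce,88).round(1),'poly',cv2.approxPolyDP(q,3,True)[:,0].tolist(),[plane(c,*p[0],88)[:2].round(0).tolist() for p in cv2.approxPolyDP(q,3,True)])
    X=cloud(c)
    # lid brass bar: yellow-ish brass, z 75..100
    for zl,zh,lab in((82,102,"lid"),):
        mm=(X[...,2]>zl)&(X[...,2]<zh)&(X[...,1]<-20)&(X[...,0]>380)&(X[...,0]<800)&(X[...,1]>-420)
        n,l,s,cc=cv2.connectedComponentsWithStats(mm.astype(np.uint8));i=1+np.argmax(s[1:,4]);cn2,_=cv2.findContours((l==i).astype(np.uint8),0,1)
        q=max(cn2,key=cv2.contourArea);hp=cv2.approxPolyDP(cv2.convexHull(q),4,True)[:,0];print(lab,s[i],hp.tolist(),[plane(c,*p,92)[:2].round(0).tolist() for p in hp])
E
python3 m.py
```

```text
teal S [365, 166, 18, 30, 376] [374.1, 182.0] [722. 321.]
teal S [252, 181, 16, 29, 378] [260.1, 194.6] [428.  56.]
teal S [238, 205, 11, 22, 198] [243.1, 216.0] [443. -58.]
teal T [130, 245, 28, 37, 650] [143.8, 264.2] [736. 299.]
blue S [251, 55, 29, 36, 571] [268.6, 71.4] [-82. 845.]
blue S [283, 57, 9, 30, 234] [286.8, 70.8] [ -8. 898.]
blue S [210, 196, 13, 21, 178] [216.0, 206.1] [340. -68.]
blue S [171, 394, 51, 26, 669] [196.6, 410.8] [ 723. -591.]
yel S [230, 183, 12, 20, 181] [235.7, 192.4] [352.  21.]
yel S [210, 220, 13, 20, 183] [215.9, 228.9] [ 407. -149.]
S
plinth 106.5 (327.90766823161186, 174.433489827856) [600.1 206.8  88. ] poly [[322, 170], [320, 177], [334, 178], [336, 172]] [[572.0, 217.0], [585.0, 181.0], [626.0, 201.0], [616.0, 233.0]]
lid [ 199  219  113   91 5653] [[254, 219], [311, 247], [259, 309], [199, 272], [202, 250], [230, 224]] [[521.0, -99.0], [717.0, -104.0], [714.0, -343.0], [517.0, -337.0], [472.0, -275.0], [474.0, -154.0]]
T
plinth 323.0 (205.03560371517028, 253.69607843137254) [598.8 212.1  88. ] poly [[200, 244], [192, 258], [209, 264], [218, 249]] [[628.0, 198.0], [615.0, 239.0], [571.0, 229.0], [583.0, 184.0]]
lid [ 247  123  106   73 4085] [[352, 165], [328, 190], [303, 195], [247, 163], [296, 123], [348, 147]] [[467.0, -263.0], [470.0, -137.0], [515.0, -82.0], [716.0, -94.0], [707.0, -332.0], [515.0, -326.0]]
```

```bash
cat > m2.py <<'E'
from h import *
d=pickle.load(open("cap0.pkl","rb"));S,T=d["scene"],d["side"]
h=cv2.cvtColor(T["img"],cv2.COLOR_BGR2HSV)
print(h[232,320],h[255,300],h[235,318],h[300,300])
m=cv2.inRange(h,(80,60,20),(112,255,255));n,l,s,ce=cv2.connectedComponentsWithStats(m)
for i in range(1,n):
    if s[i,4]>60: print(s[i],ce[i].round(1),plane(T,*ce[i],30).round(0))
for nm,p,q in(("bottle",(243.1,216),(320.8,231)),("ball",(241.3,202.5),(322,217)),("plinthtop",(328,174.4),(205.5,253.9))):
    X,e=tri(S,p,T,q);print(nm,X.round(1),round(e,1))
XS=cloud(S)
for nm,r in(("S",(238,205,249,227)),):
    P=XS[r[1]:r[3],r[0]:r[2]].reshape(-1,3);print(np.nanmedian(P,0),np.nanpercentile(P,[5,95],axis=0).round(0))
# bar in S,T: end midpoint
E
python3 m2.py
```

```text
[78 29 89] [ 92  71 136] [83 26 89] [ 16 109 222]
[315 222  12   9  68] [320.3 226.1] [443. -63.  30.]
[129 243  29  39 705] [142.9 263.1] [740. 298.  30.]
[293 254  15  13 144] [300.1 260. ] [426.  60.  30.]
bottle [436.9 -53.4  23.6] 3.8
ball [436.8 -53.3  81.6] 1.4
plinthtop [598.9 210.5  85.2] 0.5
[446.56196262 -65.26207242  36.4806338 ] [[415. -77.  -2.]
 [456.   3.  76.]]
```

Emit:
{"fn": "servo_tool", "kwargs": {"angular": [[0, 0, 0], [0, 0, 0], [0, 0, 0], [0, 0, 0], [0, 0, 0], [0, 0, 0], [0, 0, 0], [0, 0, 0], [0, 0, 0], [0, 0, 0]], "slide": [[15, 27, 10], [30, 54, 20], [45, 80, 20], [60, 107, 20], [75, 134, 20], [90, 160, 20], [105, 187, 20], [120, 214, 20], [135, 240, 20], [150, 267, 20]], "grip": [0.6, 0.6, 0.6, 0.6, 0.6, 0.6, 0.6, 0.6, 0.6, 0.6]}}

```text
time: 0.98
tool_pos: [345.0, -219.2, 246.7]
tcp_rot: [3.142, 0.0, 0.379]
contact_force: [0.2, -0.1, 0.5]
grip_width: 73.3
```

Emit:
{"fn": "servo_tool", "kwargs": {"angular": [[0, 0, 0], [0, 0, 0], [0, 0, 0], [0, 0, 0], [0, 0, 0], [0, 0, 0], [0, 0, 0], [0, 0, 0], [0, 0, 0], [0, 0, 0]], "slide": [[15, 27, 0], [30, 54, 0], [45, 80, 0], [60, 107, 0], [75, 134, 0], [85, 155, 0], [92, 166, 0], [92, 167, 0], [92, 167, 0], [92, 167, 0]], "grip": [0.6, 0.6, 0.6, 0.6, 0.6, 0.6, 0.6, 0.6, 0.6, 0.6]}}

```text
time: 1.82
tool_pos: [436.2, -54.0, 246.5]
tcp_rot: [-3.142, 0.001, 0.38]
contact_force: [-0.2, 0.6, -0.0]
grip_width: 72.9
```

```bash
cat >> h.py <<'E'
from scipy.spatial.transform import Rotation as Ro
def snap(bot,names,tag):
    d={}
    for n in names:
        o=bot.get_obs();c=bot.capture(n);c["o"]=o;d[n]=c;cv2.imwrite(f"pics/{n}{tag}.png",c["img"])
    pickle.dump(d,open(f"cap{tag}.pkl","wb"));print(round(o["time"],2),np.round(o["tool_pos"],1),np.round(o["tcp_rot"],3),np.round(o["contact_force"],1),round(o["grip_width"],1))
    return d
def wT(c):
    T=np.eye(4);T[:3,:3]=Ro.from_euler("xyz",c["o"]["tcp_rot"]).as_matrix();T[:3,3]=c["o"]["tool_pos"];return T@np.array(c["T_tool_cam"])
def wplane(c,u,v,z):
    f=foc(c);dx,dy=u-c["cx"],v-c["cy"];r=np.hypot(dx,dy);th=r/f
    k=np.array([dx/r*np.sin(th),dy/r*np.sin(th),np.cos(th)]);M=wT(c);w=M[:3,:3]@k;o=M[:3,3];return o+w*(z-o[2])/w[2]
def wproj(c,X):
    M=np.linalg.inv(wT(c));p=M[:3,:3]@np.array(X,float)+M[:3,3];th=np.arctan2(np.hypot(p[0],p[1]),p[2]);a=np.arctan2(p[1],p[0]);f=foc(c);return c["cx"]+f*th*np.cos(a),c["cy"]+f*th*np.sin(a)
E
python3 - <<'E'
from plant import bot
from h import *
d=snap(bot,["wrist","side"],"1")
print(wproj(d["wrist"],[437,-53,95]),wproj(d["wrist"],[437,-53,0]))
E
```

```text
1.87 [436.2 -54.3 246.6] [3.141e+00 1.000e-03 3.790e-01] [ 0.6 -1.3  0.6] 73.6
(np.float64(281.8663030363831), np.float64(194.1386049754309)) (np.float64(282.26219345254214), np.float64(178.57385631102514))
```

View pics/wrist1.png

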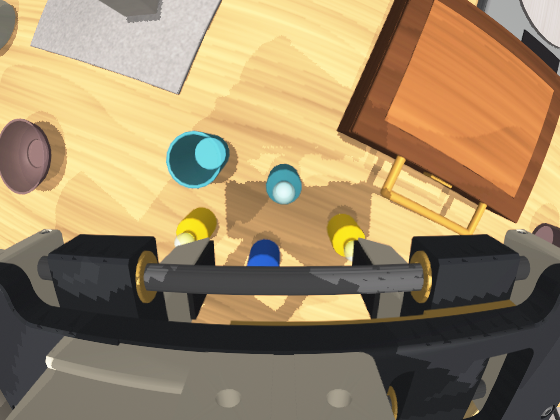

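The wrist view shows the teal bottle's ball at (284,192), matching my prediction of (282,194). The tumbler is to its left, and the handle bar runs from about (386,192) to (472,233). Next I refine the bottle and handle.

Run:
```python
from h import *
d=pickle.load(open("cap1.pkl","rb"));c=d["wrist"]
g=c["img"];h=cv2.cvtColor(g,cv2.COLOR_BGR2HSV)
hsv=h[160:215,260:310]
m=np.zeros(h.shape[:2],np.uint8);m[160:215,260:310]=((hsv[...,0]>80)&(hsv[...,0]<105)&(hsv[...,1]<110)&(hsv[...,2]>120))
n,l,s,ce=cv2.connectedComponentsWithStats(m);i=1+np.argmax(s[1:,4]);print(s[i],ce[i],wplane(c,*ce[i],83.5).round(1))
for nm,p,z in(("barA",(386,193),86.5),("barB",(471,233),86.5),("lidc1",(342,131),92),("lidc2",(519,221),92),("blue",(263,245),60),("yel",(352,240),80),("yel1",(187,238),80),("tumb",(197,158),85)):
    print(nm,wplane(c,*p,z).round(1))
cv2.imwrite("pics/w1z.png",cv2.resize(g[80:280,250:530],None,fx=2.85,fy=2.85,interpolation=2)[:600,:800])
```

```text
[271 181  24  23 425] [283.25411765 192.30117647] [437.  -54.4  83.5]
barA [ 476.6 -152.5   86.5]
barB [ 475.8 -274.1   86.5]
lidc1 [515.6 -83.8  92. ]
lidc2 [ 515.7 -333.6   92. ]
blue [367.7 -57.4  60. ]
yel [ 415.5 -142.5   80. ]
yel1 [351.   24.1  80. ]
tumb [438.3  39.3  85. ]
```

View pics/w1z.png

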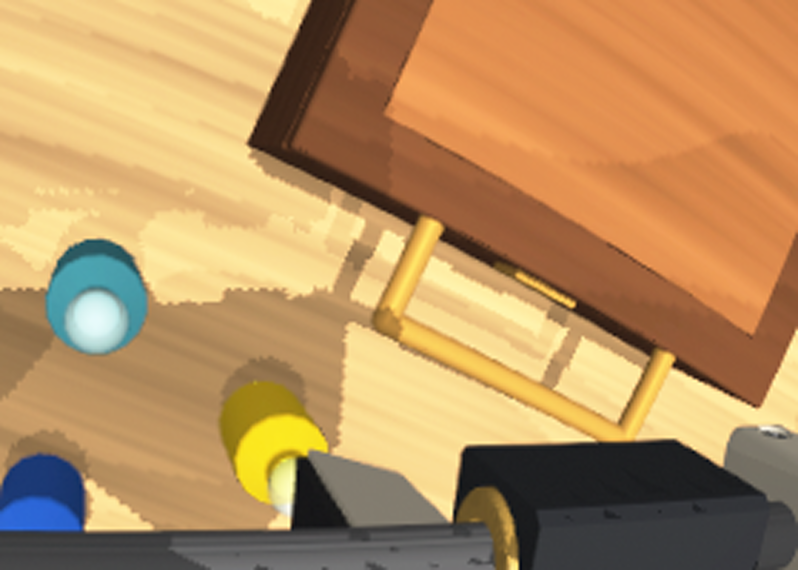

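Emit:
{"fn": "servo_tool", "kwargs": {"angular": [[0, 0, 0], [0, 0, 0], [0, 0, 0], [0, 0, 0], [0, 0, 0], [0, 0, 0], [0, 0, 0], [0, 0, 0], [0, 0, 0], [0, 0, 0]], "slide": [[1, 0, -25], [1, 0, -50], [1, 0, -75], [1, 0, -100], [1, 0, -120], [1, 0, -140], [1, 0, -155], [1, 0, -170], [1, 0, -180], [1, 0, -185]], "grip": [0.6, 0.6, 0.6, 0.6, 0.6, 0.6, 0.6, 0.6, 0.6, 0.6]}}

```text
time: 2.75
tool_pos: [436.8, -54.3, 60.6]
tcp_rot: [-3.14, 0.002, 0.378]
contact_force: [-0.1, 0.0, 0.6]
grip_width: 73.7
```

Emit:
{"fn": "servo_tool", "kwargs": {"angular": [[0, 0, 0], [0, 0, 0], [0, 0, 0], [0, 0, 0], [0, 0, 0], [0, 0, 0], [0, 0, 0], [0, 0, 0]], "slide": [[0, 0, -5], [0, 0, -10], [0, 0, -15], [0, 0, -20], [0, 0, -24], [0, 0, -28], [0, 0, -28], [0, 0, -28]], "grip": [0.6, 0.6, 0.6, 0.6, 0.6, 0.6, 0.6, 0.6]}}

```text
time: 3.42
tool_pos: [437.6, -53.5, 33.6]
tcp_rot: [-3.141, 0.0, 0.38]
contact_force: [-0.6, 0.2, -0.2]
grip_width: 73.7
```

Run:
```python
from plant import bot
from h import *
d=snap(bot,["wrist","side","scene"],"2")
cv2.imwrite("pics/s2z.png",cv2.resize(d["side"]["img"][150:300,230:400],None,fx=4,fy=4,interpolation=2))
```

```text
3.52 [437.8 -53.6  33.9] [ 3.141 -0.     0.38 ] [-0.3  0.  -1. ] 73.5
```

View pics/s2z.png

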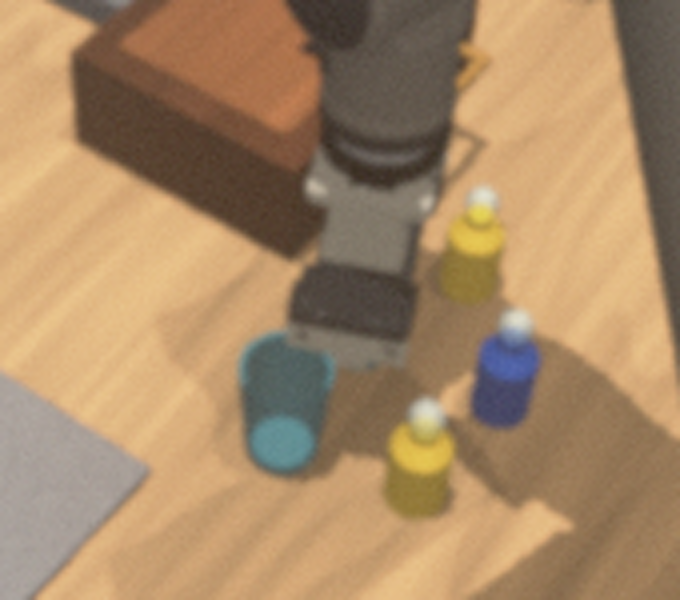

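View pics/wrist2.png

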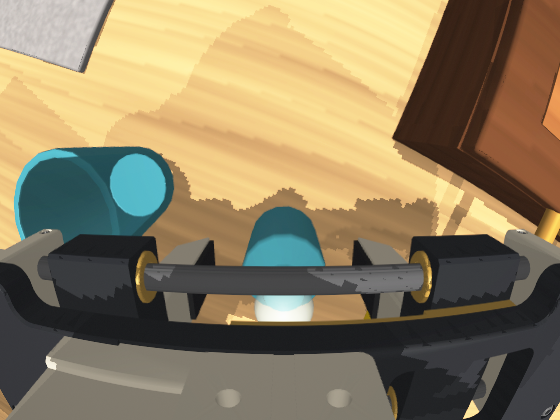

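The bottle sits centred between the fingers and nothing is touching. I lower 2 mm more and grip.

Emit:
{"fn": "servo_tool", "kwargs": {"angular": [[0, 0, 0], [0, 0, 0], [0, 0, 0], [0, 0, 0], [0, 0, 0], [0, 0, 0], [0, 0, 0], [0, 0, 0], [0, 0, 0], [0, 0, 0]], "slide": [[0, 0, -2], [0, 0, -2], [0, 0, -2], [0, 0, -2], [0, 0, -2], [0, 0, -2], [0, 0, -2], [0, 0, -2], [0, 0, -2], [0, 0, -2]], "grip": [0.5, 0.3, 0.1, 0, -0.1, -0.2, -0.3, -0.3, -0.3, -0.3]}}

```text
time: 4.4
tool_pos: [437.7, -53.6, 31.8]
tcp_rot: [3.141, -0.0, 0.38]
contact_force: [-0.2, -0.5, 0.7]
grip_width: 39.3
```

Emit:
{"fn": "servo_tool", "kwargs": {"angular": [[0, 0, 0], [0, 0, 0], [0, 0, 0], [0, 0, 0], [0, 0, 0], [0, 0, 0], [0, 0, 0], [0, 0, 0], [0, 0, 0], [0, 0, 0]], "slide": [[0, 0, 0], [0, 0, 0], [0, 0, 0], [0, 0, 5], [0, 0, 10], [0, 0, 20], [0, 0, 30], [0, 0, 40], [0, 0, 50], [0, 0, 50]], "grip": [-0.4, -0.4, -0.4, -0.4, -0.4, -0.4, -0.4, -0.4, -0.4, -0.4]}}

```text
time: 5.23
tool_pos: [438.7, -53.9, 83.6]
tcp_rot: [3.139, -0.003, 0.38]
contact_force: [0.8, 0.3, -1.2]
grip_width: 38.9
```

Run:
```python
from plant import bot
from h import *
d=snap(bot,["wrist","side"],"3")
cv2.imwrite("pics/s3z.png",cv2.resize(d["side"]["img"][150:300,230:400],None,fx=4,fy=4,interpolation=2))
```

```text
5.28 [438.3 -53.8  82.7] [ 3.14e+00 -2.00e-03  3.80e-01] [-1.   0.6 -3.2] 39.4
```

View pics/wrist3.png

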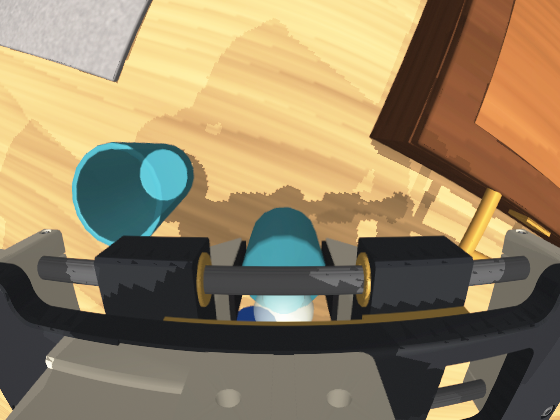

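View pics/s3z.png

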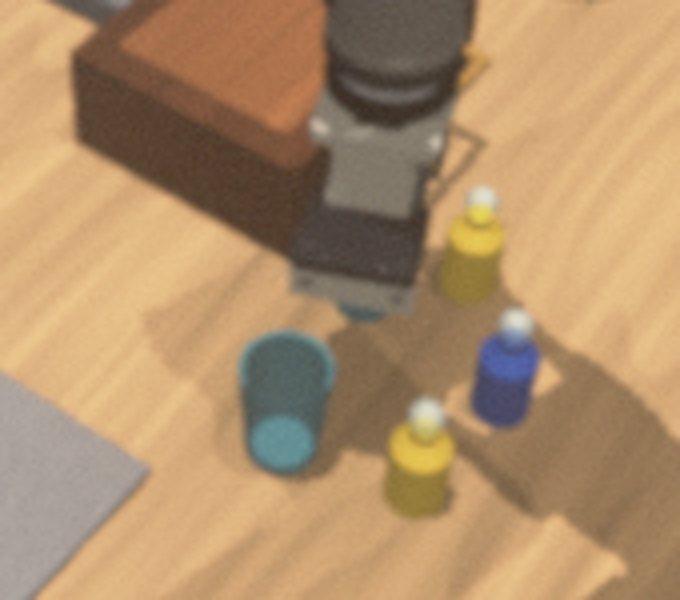

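Gripped at 39 mm and lifted, with the bottle upright. I move up and over to a spot just short of the plinth to measure it with the wrist camera.

Emit:
{"fn": "servo_tool", "kwargs": {"angular": [[0, 0, 0], [0, 0, 0], [0, 0, 0], [0, 0, 0], [0, 0, 0], [0, 0, 0], [0, 0, 0], [0, 0, 0], [0, 0, 0], [0, 0, 0]], "slide": [[0, 0, 15], [0, 0, 35], [0, 0, 60], [0, 5, 85], [5, 20, 105], [12, 40, 118], [22, 62, 120], [32, 84, 120], [42, 106, 120], [52, 128, 120]], "grip": [-0.4, -0.4, -0.4, -0.4, -0.4, -0.4, -0.4, -0.4, -0.4, -0.4]}}

```text
time: 6.17
tool_pos: [489.6, 75.5, 201.0]
tcp_rot: [-3.141, 0.001, 0.38]
contact_force: [-0.1, -0.3, -2.0]
grip_width: 38.9
```

Emit:
{"fn": "servo_tool", "kwargs": {"angular": [[0, 0, 0], [0, 0, 0], [0, 0, 0], [0, 0, 0], [0, 0, 0], [0, 0, 0], [0, 0, 0], [0, 0, 0], [0, 0, 0]], "slide": [[10, 22, 0], [20, 44, 0], [30, 66, 0], [38, 84, 0], [44, 98, 0], [48, 106, 0], [50, 110, 0], [50, 110, 0], [50, 110, 0]], "grip": [-0.4, -0.4, -0.4, -0.4, -0.4, -0.4, -0.4, -0.4, -0.4]}}

```text
time: 6.92
tool_pos: [539.3, 183.8, 201.3]
tcp_rot: [3.141, 0.001, 0.38]
contact_force: [0.1, -1.0, -1.8]
grip_width: 39.3
```

Run:
```python
from plant import bot
from h import *
d=snap(bot,["wrist","side","scene"],"4")
print(wproj(d["wrist"],[599,210.5,88]))
```

```text
7.02 [539.4 183.5 201.7] [3.141e+00 1.000e-03 3.790e-01] [-0.1  1.  -1.1] 39.2
(np.float64(279.0952108333941), np.float64(127.57803395075058))
```

View pics/wrist4.png

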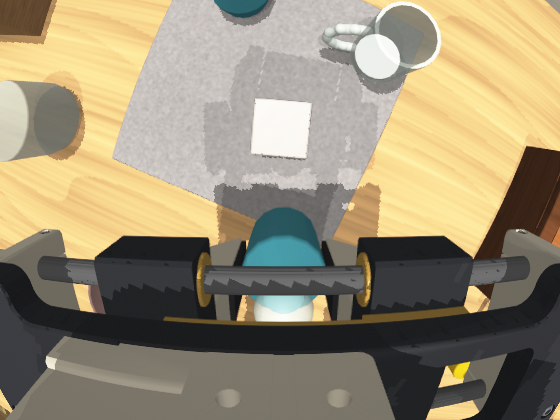

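View pics/scene4.png

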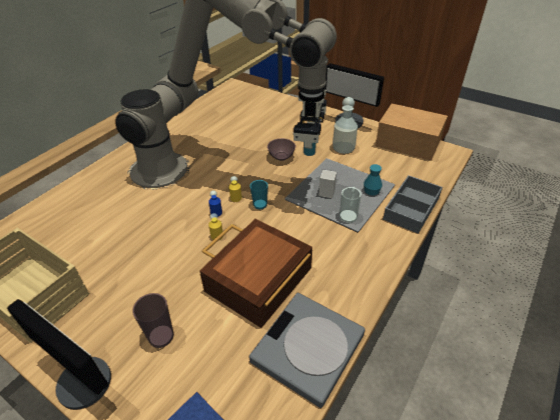

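The white plinth top is at about (281,128) in the wrist view. The bottle hangs straight below the fingers.

Run:
```python
from h import *
d=pickle.load(open("cap4.pkl","rb"));c=d["wrist"];h=cv2.cvtColor(c["img"],cv2.COLOR_BGR2HSV)
m=((h[...,1]<40)&(h[...,2]>215)).astype(np.uint8);k=np.zeros_like(m);k[80:180,230:330]=m[80:180,230:330]
q=max(cv2.findContours(k,0,1)[0],key=cv2.contourArea);ce,wh,_=cv2.minAreaRect(q);print(ce,wh,wplane(c,*ce,88).round(1))
b=[wplane(c,*p,88)[:2] for p in cv2.boxPoints(cv2.minAreaRect(q))];print(np.round(b,1).tolist(),np.mean(b,0),[np.linalg.norm(b[i]-b[i-1]).round(1) for i in range(4)])
# bottle extents
t=cv2.inRange(h,(85,60,20),(105,255,255));t[:200]=0;t[265:]=0;t[:,:200]=0;t[:,350:]=0
ys,xs=np.nonzero(t);print("bottle px",xs.min(),xs.max(),ys.min())
T=np.eye(4);T[:3,:3]=Ro.from_euler("xyz",c["o"]["tcp_rot"]).as_matrix();T[:3,3]=c["o"]["tool_pos"]
for dx in(-2,0,2):
    P=[wproj(c,(T@[dx+20*np.cos(a),20*np.sin(a),31.8,1])[:3]) for a in np.linspace(0,6.28,60)];P=np.array(P);print(dx,P[:,1].min().round(1),P[:,0].min().round(1),P[:,0].max().round(1))
```

```text
(280.5084533691406, 127.65291595458984) (56.56913375854492, 55.78947067260742) [599.4 209.4  88. ]
[[570.5, 225.3], [615.2, 238.5], [628.5, 193.9], [583.9, 180.2]] [599.51370228 209.47777281] [np.float64(47.2), np.float64(46.6), np.float64(46.4), np.float64(46.6)]
bottle px 242 325 207
-2 207.7 249.7 314.3
0 204.5 249.6 314.4
2 201.2 249.5 314.5
```

Emit:
{"fn": "servo_tool", "kwargs": {"angular": [[0, 0, 0], [0, 0, 0], [0, 0, 0], [0, 0, 0], [0, 0, 0], [0, 0, 0], [0, 0, 0], [0, 0, 0], [0, 0, 0], [0, 0, 0]], "slide": [[15, 7, 0], [35, 15, 0], [50, 21, 0], [58, 25, 0], [61, 26, 0], [61, 26, -12], [61, 26, -28], [61, 26, -44], [61, 26, -58], [61, 26, -66]], "grip": [-0.4, -0.4, -0.4, -0.4, -0.4, -0.4, -0.4, -0.4, -0.4, -0.4]}}

```text
time: 7.9
tool_pos: [599.4, 209.6, 134.1]
tcp_rot: [-3.141, 0.003, 0.379]
contact_force: [-1.0, 0.1, -1.0]
grip_width: 39.3
```

Emit:
{"fn": "servo_tool", "kwargs": {"angular": [[0, 0, 0], [0, 0, 0], [0, 0, 0], [0, 0, 0], [0, 0, 0], [0, 0, 0]], "slide": [[0, 0, -4], [0, 0, -7], [0, 0, -9], [0, 0, -11], [0, 0, -12], [0, 0, -12]], "grip": [-0.4, -0.4, -0.4, -0.4, -0.4, -0.4]}}

```text
time: 8.4
tool_pos: [600.8, 210.5, 124.0]
tcp_rot: [3.141, -0.0, 0.38]
contact_force: [0.3, 0.5, -1.8]
grip_width: 39.0
```

Run:
```python
from plant import bot
from h import *
d=snap(bot,["wrist","side","scene"],"5")
a=cv2.resize(d["side"]["img"][190:330,130:290],None,fx=2.4,fy=2.4,interpolation=2);b=cv2.resize(d["scene"]["img"][120:220,280:380],(384,336),interpolation=2)
cv2.imwrite("pics/5z.png",np.hstack([a,b]))
```

```text
8.5 [600.8 210.5 124.1] [ 3.141e+00 -1.000e-03  3.800e-01] [ 0.   0.  -1.5] 39.0
```

View pics/5z.png

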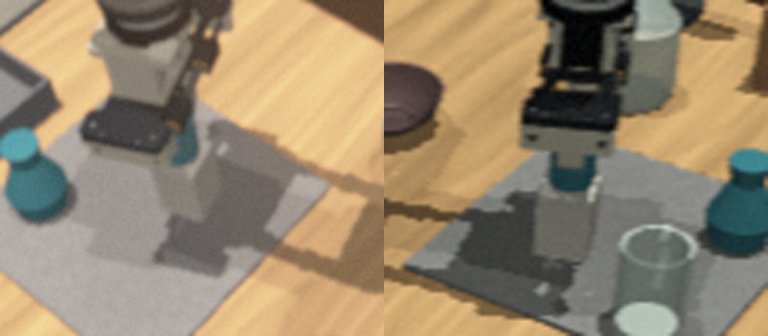

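View pics/wrist5.png

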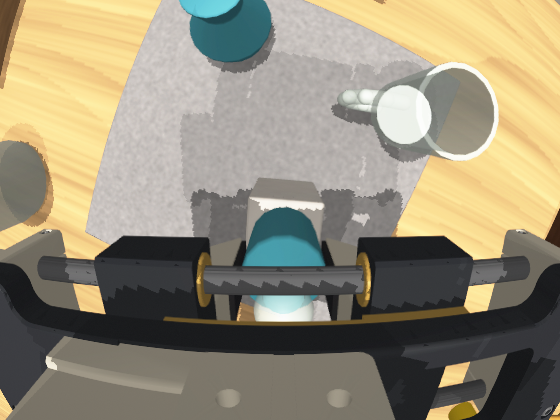

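Run:
```python
from h import *
d=pickle.load(open("cap5.pkl","rb"));c=d["wrist"]
T=np.eye(4);T[:3,:3]=Ro.from_euler("xyz",c["o"]["tcp_rot"]).as_matrix();T[:3,3]=c["o"]["tool_pos"];I=np.linalg.inv(T)
for u,v,z in((250,199,88),(323,204,88),(285,207,92.2)):
    p=wplane(c,u,v,z);print(p.round(1),(I@np.append(p,1)).round(1))
print(c["img"][196:212,300].tolist())
cv2.imwrite("pics/w5z.png",cv2.resize(c["img"][160:260,220:350],None,fx=6,fy=6,interpolation=0))
```

```text
[614.4 236.9  88. ] [ 22.4 -19.5  36.    1. ]
[628.  194.2  88. ] [19.3 25.2 36.   1. ]
[618.6 215.6  92.2] [18.4  1.8 31.8  1. ]
[[126, 133, 137], [126, 133, 139], [125, 133, 138], [124, 132, 138], [142, 151, 158], [197, 209, 219], [230, 237, 243], [235, 243, 247], [240, 246, 250], [239, 246, 249], [239, 246, 249], [238, 246, 249], [225, 234, 240], [147, 157, 163], [144, 152, 157], [126, 130, 124]]
```

View pics/w5z.png

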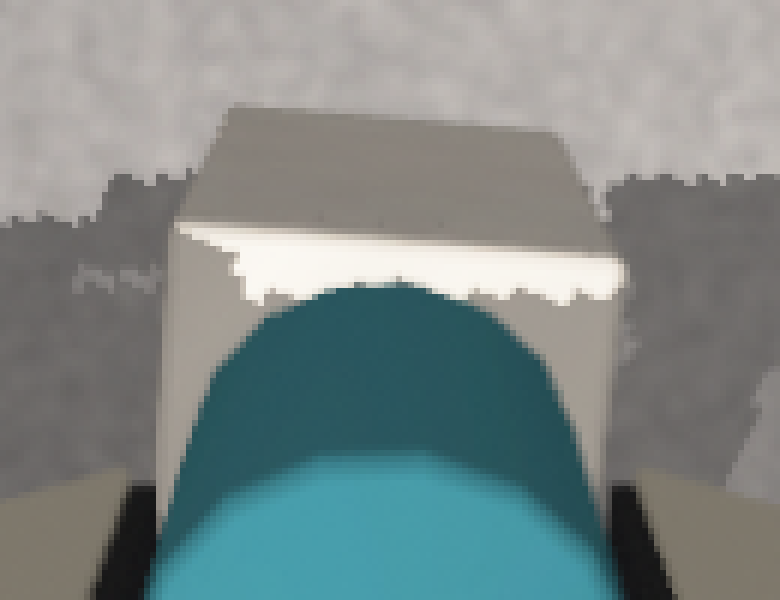

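Within about 1.5 mm of centre, so I apply a (-1,-1) correction. Then I lower to contact.

Emit:
{"fn": "servo_tool", "kwargs": {"angular": [[0, 0, 0], [0, 0, 0], [0, 0, 0], [0, 0, 0], [0, 0, 0], [0, 0, 0]], "slide": [[-1, -1, 0], [-1, -1, -1], [-1, -1, -2], [-1, -1, -3], [-1, -1, -3.5], [-1, -1, -3.5]], "grip": [-0.4, -0.4, -0.4, -0.4, -0.4, -0.4]}}

```text
time: 9.05
tool_pos: [599.6, 209.4, 120.0]
tcp_rot: [3.142, 0.0, 0.38]
contact_force: [0.6, 0.3, -1.9]
grip_width: 39.2
```

Emit:
{"fn": "servo_tool", "kwargs": {"angular": [[0, 0, 0], [0, 0, 0], [0, 0, 0]], "slide": [[0, 0, -0.5], [0, 0, -1], [0, 0, -1]], "grip": [-0.4, -0.4, -0.4]}}

```text
time: 9.3
tool_pos: [599.8, 209.4, 119.8]
tcp_rot: [3.141, -0.001, 0.38]
contact_force: [-2.1, -0.9, 3.1]
grip_width: 39.5
```

The force went from -1.9 to +3.1 N, so the bottle is seated. I release gently.

Emit:
{"fn": "servo_tool", "kwargs": {"angular": [[0, 0, 0], [0, 0, 0], [0, 0, 0], [0, 0, 0], [0, 0, 0], [0, 0, 0], [0, 0, 0], [0, 0, 0]], "slide": [[0, 0, 0], [0, 0, 0], [0, 0, 0], [0, 0, 0], [0, 0, 0], [0, 0, 0], [0, 0, 0], [0, 0, 0]], "grip": [-0.1, -0.05, 0, 0.1, 0.25, 0.4, 0.4, 0.4]}}

```text
time: 9.97
tool_pos: [599.7, 209.4, 119.2]
tcp_rot: [3.142, -0.0, 0.38]
contact_force: [-0.3, 0.3, -0.1]
grip_width: 64.4
```

Emit:
{"fn": "servo_tool", "kwargs": {"angular": [[0, 0, 0], [0, 0, 0], [0, 0, 0], [0, 0, 0], [0, 0, 0], [0, 0, 0], [0, 0, 0], [0, 0, 0], [0, 0, 0], [0, 0, 0]], "slide": [[0, 0, 3], [0, 0, 8], [0, 0, 15], [0, 0, 25], [0, 0, 40], [0, 0, 55], [0, 0, 70], [0, 0, 85], [0, 0, 100], [0, 0, 110]], "grip": [0.4, 0.4, 0.4, 0.4, 0.4, 0.4, 0.4, 0.4, 0.4, 0.4]}}

```text
time: 10.8
tool_pos: [600.2, 209.6, 232.2]
tcp_rot: [3.141, -0.003, 0.38]
contact_force: [0.5, -1.2, 0.8]
grip_width: 64.3
```

Emit:
{"fn": "servo_tool", "kwargs": {"angular": [[0, 0, 5], [0, 0, 10], [0, 0, 15], [0, 0, 20], [0, 0, 25], [0, 0, 30], [0, 0, 35], [0, 0, 40], [0, 0, 44], [0, 0, 44]], "slide": [[-5, -20, 0], [-13, -45, 0], [-22, -70, 0], [-30, -95, 0], [-38, -120, 0], [-46, -145, 0], [-54, -170, 0], [-60, -190, 0], [-64, -200, 0], [-64, -200, 0]], "grip": [0.4, 0.3, 0.2, 0.1, 0, 0, 0, 0, 0, 0]}}

```text
time: 11.63
tool_pos: [535.2, 7.4, 230.0]
tcp_rot: [3.141, 0.0, 1.148]
contact_force: [1.1, 0.7, -0.3]
grip_width: 45.9
```

Run:
```python
from plant import bot
from h import *
d=snap(bot,["side","scene"],"6")
a=cv2.resize(d["side"]["img"][190:330,130:290],None,fx=2.4,fy=2.4,interpolation=2);b=cv2.resize(d["scene"]["img"][120:220,280:380],(384,336),interpolation=2)
cv2.imwrite("pics/6z.png",np.hstack([a,b]))
```

```text
11.68 [535.6   8.6 230. ] [ 3.141 -0.     1.144] [ 0.2 -0.2  0.3] 45.9
```

View pics/6z.png

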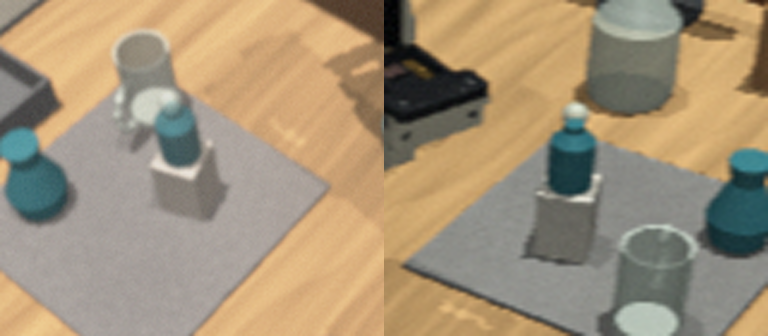

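The bottle stands upright and centred on the plinth in both views. Next I go above the handle with jaws along x.

Emit:
{"fn": "servo_tool", "kwargs": {"angular": [[0, 0, 5], [0, 0, 10], [0, 0, 15], [0, 0, 20], [0, 0, 24.3], [0, 0, 24.3], [0, 0, 24.3], [0, 0, 24.3], [0, 0, 24.3], [0, 0, 24.3]], "slide": [[-8, -25, 0], [-15, -52, 0], [-22, -80, 0], [-30, -108, 0], [-38, -136, -10], [-46, -164, -25], [-53, -190, -40], [-57, -208, -50], [-59, -220, -55], [-59, -221, -55]], "grip": [0, -0.2, -0.3, -0.35, -0.35, -0.35, -0.35, -0.35, -0.35, -0.35]}}

```text
time: 12.57
tool_pos: [476.6, -212.5, 173.3]
tcp_rot: [-3.14, -0.001, 1.569]
contact_force: [-0.2, 0.3, 0.5]
grip_width: 29.6
```

Run:
```python
from plant import bot
from h import *
d=snap(bot,["wrist"],"7");c=d["wrist"]
print(wproj(c,[476.2,-213,86.5]))
```

```text
12.57 [ 476.6 -212.5  173.3] [-3.140e+00 -1.000e-03  1.569e+00] [-0.2  0.3  0.5] 29.6
(np.float64(283.88173498111445), np.float64(213.41931802512536))
```

View pics/wrist7.png

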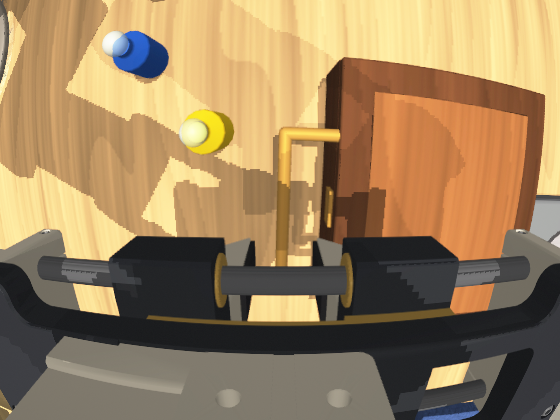

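Run:
```python
from h import *
d=pickle.load(open("cap7.pkl","rb"));c=d["wrist"]
h=cv2.cvtColor(c["img"],cv2.COLOR_BGR2HSV)
for v in(150,165,180,195,210,220):
    r=h[v,265:305];k=np.nonzero((r[:,1]>140)&(r[:,0]<28))[0]+265
    g=np.split(k,np.nonzero(np.diff(k)>1)[0]+1);g=max(g,key=len);print(v,g[0],g[-1],wplane(c,(g[0]+g[-1])/2,v,86.5).round(1))
print(wplane(c,286,134,86.5).round(1),wplane(c,344,58,92).round(1),[wplane(c,x,y,92).round(1)[:2] for x,y in((545,94),)])
```

```text
150 278 291 [ 476.8 -163.9   86.5]
165 278 290 [ 476.4 -175.2   86.5]
180 278 290 [ 476.3 -186.7   86.5]
195 277 289 [ 475.5 -198.4   86.5]
210 277 289 [ 475.5 -210.3   86.5]
220 277 288 [ 475.1 -218.3   86.5]
[ 477.9 -151.8   86.5] [520.4 -94.   92. ] [array([717.8, -98.8])]
```

Emit:
{"fn": "servo_tool", "kwargs": {"angular": [[0, 0, 0], [0, 0, 0], [0, 0, 0], [0, 0, 0], [0, 0, 0], [0, 0, 0], [0, 0, 0], [0, 0, 0], [0, 0, 0], [0, 0, 0]], "slide": [[-1, 0, -15], [-1, 0, -30], [-1, 0, -45], [-1, 0, -58], [-1, 0, -70], [-1, 0, -80], [-1, 0, -90], [-1, 0, -98], [-1, 0, -104], [-1, 0, -104]], "grip": [-0.45, -0.45, -0.45, -0.45, -0.45, -0.45, -0.45, -0.45, -0.45, -0.45]}}

```text
time: 13.45
tool_pos: [475.3, -211.1, 69.2]
tcp_rot: [-3.14, -0.001, 1.572]
contact_force: [-0.3, -0.1, 1.1]
grip_width: 25.5
```

Run:
```python
from plant import bot
from h import *
d=snap(bot,["wrist"],"8")
```

```text
13.45 [ 475.3 -211.1   69.2] [-3.140e+00 -1.000e-03  1.572e+00] [-0.3 -0.1  1.1] 25.5
```

View pics/wrist8.png

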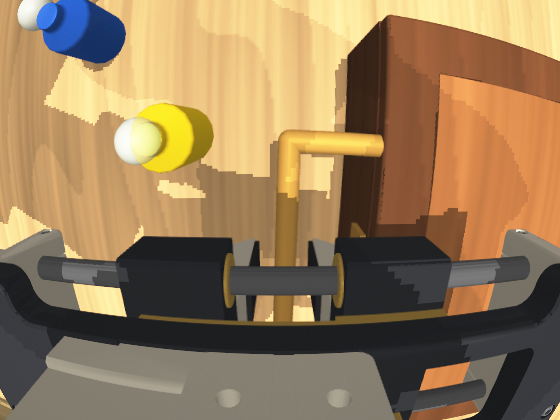

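The bar runs between the fingers at column 285. Closing.

Emit:
{"fn": "servo_tool", "kwargs": {"angular": [[0, 0, 0], [0, 0, 0], [0, 0, 0], [0, 0, 0], [0, 0, 0], [0, 0, 0], [0, 0, 0], [0, 0, 0]], "slide": [[0, 0, 0], [0, 0, 0], [0, 0, 0], [0, 0, 0], [0, 0, 0], [0, 0, 0], [0, 0, 0], [0, 0, 0]], "grip": [-0.6, -0.7, -0.8, -0.9, -1, -1, -1, -1]}}

```text
time: 14.17
tool_pos: [475.9, -211.8, 70.7]
tcp_rot: [3.141, 0.001, 1.572]
contact_force: [-1.6, 0.1, 5.5]
grip_width: 8.9
```

Run:
```python
import numpy as np
r=np.hypot(240,6);a0=np.arctan2(6,240)
# bar pos rel hinge
for a in np.arange(0,61,3):
    t=np.radians(a)+a0; print(a, round(240-r*np.cos(t),1), round(r*np.sin(t)-6,1))
```

```text
0 -0.0 0.0
3 0.6 12.6
6 1.9 25.1
9 3.9 37.5
12 6.5 49.8
15 9.7 61.9
18 13.6 73.9
21 18.1 85.6
24 23.2 97.1
27 28.9 108.3
30 35.2 119.2
33 42.0 129.7
36 49.4 139.9
39 57.3 149.7
42 65.7 159.1
45 74.5 167.9
48 83.9 176.4
51 93.6 184.3
54 103.8 191.7
57 114.3 198.5
60 125.2 204.8
```

Emit:
{"fn": "servo_tool", "kwargs": {"angular": [[0, 0, 0], [0, 0, 0], [0, 0, 0], [0, 0, 0], [0, 0, 0], [0, 0, 0], [0, 0, 0], [0, 0, 0]], "slide": [[0.2, 0, 6], [0.6, 0, 12.6], [1.9, 0, 25], [3.9, 0, 37.5], [6.5, 0, 49.8], [9.7, 0, 61.9], [9.7, 0, 61.9], [9.7, 0, 61.9]], "grip": [-1, -1, -1, -1, -1, -1, -1, -1]}}

```text
time: 14.83
tool_pos: [485.2, -212.1, 132.4]
tcp_rot: [3.141, 0.001, 1.572]
contact_force: [-0.1, -5.1, -3.0]
grip_width: 8.8
```

Run:
```python
from plant import bot
from h import *
d=snap(bot,["wrist","side"],"9")
```

```text
14.88 [ 485.  -212.1  131.8] [-3.141e+00  1.000e-03  1.572e+00] [-1.4 -5.7 -2.2] 8.9
```

View pics/side9.png

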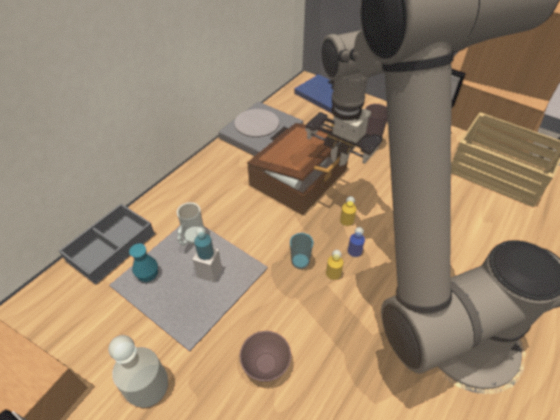

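View pics/wrist9.png

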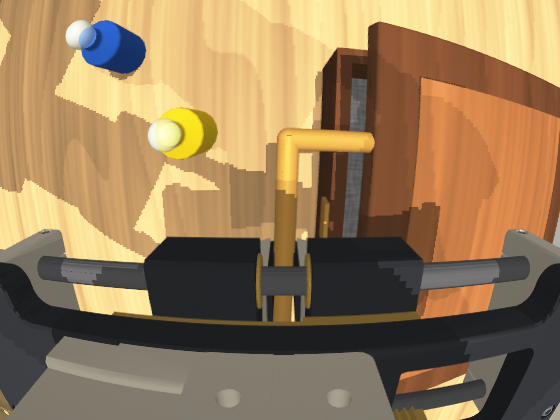

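The lid is lifting with the bar, and the grip is holding. I continue along the arc with a small -y drift, since the case is turned by about -1°.

Emit:
{"fn": "servo_tool", "kwargs": {"angular": [[0, 0, 0], [0, 0, 0], [0, 0, 0], [0, 0, 0], [0, 0, 0], [0, 0, 0], [0, 0, 0], [0, 0, 0], [0, 0, 0], [0, 0, 0]], "slide": [[3.9, -0.5, 12], [8.4, -0.8, 23.7], [13.5, -1, 35.2], [19.2, -1.2, 46.4], [25.5, -1.3, 57.3], [32.3, -1.5, 67.8], [39.7, -1.6, 78], [47.6, -1.8, 87.8], [56, -2, 97.2], [64.8, -2.2, 106]], "grip": [-1, -1, -1, -1, -1, -1, -1, -1, -1, -1]}}

```text
time: 15.77
tool_pos: [546.8, -214.0, 238.4]
tcp_rot: [-3.133, -0.0, 1.571]
contact_force: [-14.7, -2.7, 9.9]
grip_width: 9.0
```

Emit:
{"fn": "servo_tool", "kwargs": {"angular": [[0, 0, 0], [0, 0, 0], [0, 0, 0], [0, 0, 0], [0, 0, 0], [0, 0, 0], [0, 0, 0], [0, 0, 0]], "slide": [[9.4, -0.3, 8.5], [19.1, -0.5, 16.4], [29.3, -0.7, 23.8], [36, -0.9, 28.5], [39.8, -1, 30.6], [39.8, -1, 30.6], [39.8, -1, 30.6], [39.8, -1, 30.6]], "grip": [-1, -1, -1, -1, -1, -1, -1, -1]}}

```text
time: 16.43
tool_pos: [588.2, -215.4, 270.1]
tcp_rot: [-3.139, 0.001, 1.571]
contact_force: [-9.0, -1.7, 12.0]
grip_width: 9.1
```

Run:
```python
from plant import bot
from h import *
d=snap(bot,["wrist","side","scene"],"10")
```

```text
16.53 [ 588.2 -215.3  270.1] [-3.139e+00  1.000e-03  1.571e+00] [-9.9 -3.  12.4] 9.0
```

View pics/side10.png

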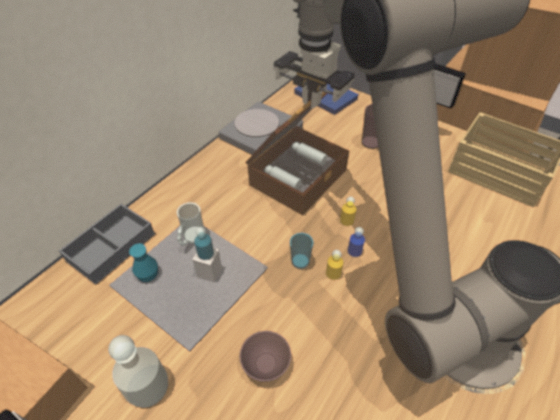

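View pics/scene10.png

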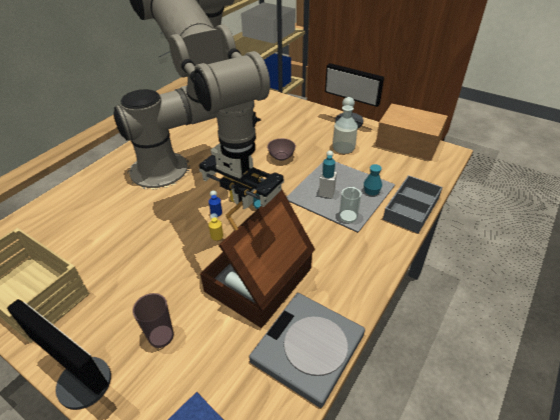

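View pics/wrist10.png

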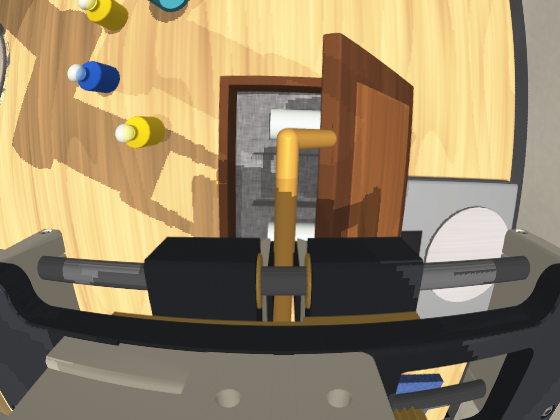

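The lid is open to roughly 57°, and the bottle still stands on its plinth. I measure the real angle from the depth plane of the lid's outer face against the shut one.

```bash
cat > ang.py <<'E'
import sys
from h import *
def fit(c,box,lo,hi):
    X=cloud(c);h=cv2.cvtColor(c["img"],cv2.COLOR_BGR2HSV);x0,y0,x1,y1=box
    m=np.zeros(h.shape[:2],bool);m[y0:y1,x0:x1]=True
    m&=(X[...,2]>lo)&(X[...,2]<hi)&((h[...,0]<14)|(h[...,0]>170))&(h[...,1]>100)&(X[...,0]>500)&(X[...,0]<740)&(X[...,1]<-80)&(X[...,1]>-350)
    m=cv2.erode(m.astype(np.uint8),np.ones((5,5)))>0
    P=X[m]
    for _ in range(6):
        q=P.mean(0);n=np.linalg.svd(P-q,full_matrices=False)[2][2];n*=np.sign(n[2]);r=(P-q)@n;P=P[abs(r)<max(2*r.std(),2)]
    return n,q,r.std(),len(P)
if __name__=="__main__":
    a=pickle.load(open("cap0.pkl","rb"))["scene"]
    n0,q0,s0,k0=fit(a,(195,215,315,310),82,100);print("shut",n0.round(4),q0.round(1),s0.round(1),k0)
    c=pickle.load(open(f"cap{sys.argv[1]}.pkl","rb"))["scene"]
    n1,q1,s1,k1=fit(c,(215,195,320,310),95,300);print("now",n1.round(4),q1.round(1),s1.round(1),k1,"angle",np.degrees(np.arccos(n0@n1)).round(2),"xz",np.degrees(np.arctan2(n1[0],n1[2])).round(2))
    # hinge: intersect with plane z=80.5 after shifting 12mm thickness (lid frame top face at +12?)
E
python3 ang.py 10
python3 - <<'E'
from h import *
for k in(0,10):
    c=pickle.load(open(f"cap{k}.pkl","rb"))["scene"];X=cloud(c)
    m=(X[...,0]>480)&(X[...,0]<745)&(X[...,1]>-225)&(X[...,1]<-205)&(X[...,2]>70)
    P=X[m];P=P[np.argsort(P[:,0])];print(k,len(P),P[::max(1,len(P)//14)][:,[0,2]].round(0).tolist())
E
```

```text
shut [1.e-04 4.e-04 1.e+00] [ 621.6 -226.5   92.5] 1.2 3307
now [ 0.8318 -0.0253  0.5545] [ 664.8 -230.5  176.2] 1.1 3609 angle 56.32 xz 56.31
0 456 [[480.0, 88.0], [532.0, 94.0], [549.0, 92.0], [567.0, 95.0], [581.0, 93.0], [597.0, 94.0], [610.0, 93.0], [625.0, 94.0], [641.0, 94.0], [654.0, 93.0], [669.0, 91.0], [682.0, 93.0], [695.0, 89.0], [709.0, 92.0], [718.0, 81.0]]
10 1803 [[480.0, 606.0], [585.0, 630.0], [601.0, 414.0], [609.0, 374.0], [617.0, 547.0], [622.0, 615.0], [624.0, 504.0], [626.0, 481.0], [628.0, 231.0], [633.0, 598.0], [638.0, 599.0], [657.0, 192.0], [674.0, 349.0], [690.0, 137.0], [721.0, 90.0]]
```

The plane fit gives 56.3°, so 3.7° remain. I add the arc step plus about 2 mm outward to relieve the 15 N radial load.

Emit:
{"fn": "servo_tool", "kwargs": {"angular": [[0, 0, 0], [0, 0, 0], [0, 0, 0], [0, 0, 0], [0, 0, 0], [0, 0, 0], [0, 0, 0]], "slide": [[3, -0.1, 3], [6, -0.2, 5.2], [9, -0.3, 7.3], [11, -0.4, 8.6], [12.4, -0.4, 9.5], [12.4, -0.4, 9.5], [12.4, -0.4, 9.5]], "grip": [-1, -1, -1, -1, -1, -1, -1]}}

```text
time: 17.17
tool_pos: [601.4, -215.7, 277.9]
tcp_rot: [-3.139, 0.0, 1.571]
contact_force: [-3.1, -2.9, 3.4]
grip_width: 8.9
```

```bash
python3 - <<'E'
from plant import bot
from h import *
d=snap(bot,["scene"],"11")
E
python3 ang.py 11
```

```text
17.17 [ 601.4 -215.7  277.9] [-3.139  0.     1.571] [-3.1 -2.9  3.4] 8.9
shut [1.e-04 4.e-04 1.e+00] [ 621.6 -226.5   92.5] 1.2 3307
now [ 0.8654 -0.0263  0.5004] [ 670.3 -230.7  180.3] 1.1 3693 angle 59.97 xz 59.96
```

59.97° by the plane fit, and about 60.2° from the TCP x position. I hold for a moment and recheck everything.

Emit:
{"fn": "servo_tool", "kwargs": {"angular": [[0, 0, 0], [0, 0, 0], [0, 0, 0], [0, 0, 0], [0, 0, 0], [0, 0, 0], [0, 0, 0], [0, 0, 0], [0, 0, 0], [0, 0, 0]], "slide": [[0, 0, 0], [0, 0, 0], [0, 0, 0], [0, 0, 0], [0, 0, 0], [0, 0, 0], [0, 0, 0], [0, 0, 0], [0, 0, 0], [0, 0, 0]], "grip": [-1, -1, -1, -1, -1, -1, -1, -1, -1, -1]}}

```text
time: 18.05
tool_pos: [601.3, -215.7, 277.9]
tcp_rot: [-3.139, 0.0, 1.571]
contact_force: [-3.9, -3.9, 4.0]
grip_width: 8.7
```

```bash
python3 - <<'E'
from plant import bot
from h import *
d=snap(bot,["wrist","side","scene"],"12")
a=cv2.resize(d["side"]["img"][60:300,120:360],(400,400),interpolation=2);b=cv2.resize(d["scene"]["img"][140:320,200:400],(400,360),interpolation=2)
b=cv2.copyMakeBorder(b,0,40,0,0,0);cv2.imwrite("pics/12z.png",np.hstack([a,b]))
E
python3 ang.py 12
```

```text
18.15 [ 601.3 -215.7  277.9] [-3.139e+00  1.000e-03  1.571e+00] [-3.6 -3.7  3.9] 8.8
shut [1.e-04 4.e-04 1.e+00] [ 621.6 -226.5   92.5] 1.2 3307
now [ 0.8664 -0.0267  0.4986] [ 671.5 -233.4  178.3] 1.1 3393 angle 60.09 xz 60.08
```

View pics/12z.png

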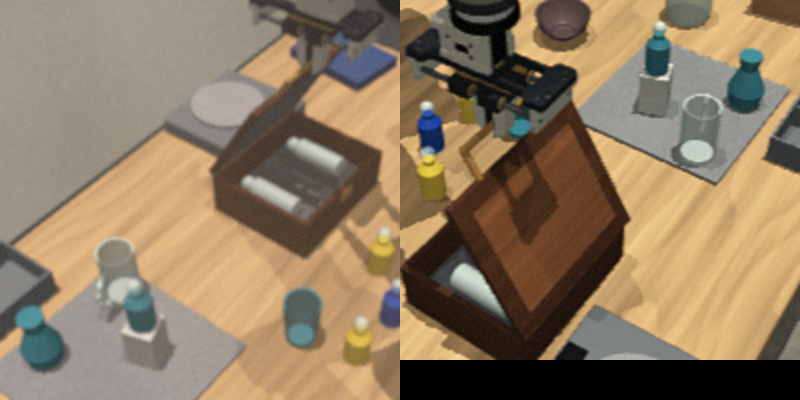

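View pics/wrist12.png

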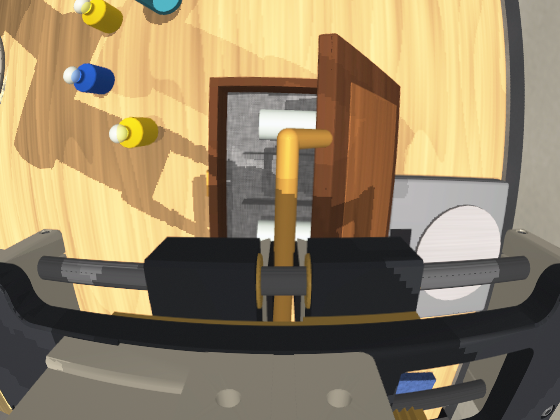

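The lid is steady at 60.1° with the bar pinched. The bottle stands on the plinth and the other glassware hasn't moved. Handing in.

```bash
python3 -c "
from plant import bot
print(bot.close_job())"
```

```text
the job is handed in; nothing more can be done
None
```

I placed the teal bottle on the plinth, let go of it, then lifted the lid by its bow handle to about 60° and handed the job in while still holding it. It was handed in at about 18 s of the 59 s allowed.

- **Bottle:** It was set down about 1 mm off the plinth's centre by calculation, touching down with about 3–5 N. It was released there, and both fixed cameras afterwards showed it upright.
- **Lid:** The depth-plane fit read 59.97° when the move ended and 60.09° a second later. The handle bar was still pinched (8.8 mm reading), with nothing else propping the lid. About 6–7 N was showing at the wrist.
- **Other glassware:** The tumbler, jug, vase, bowl, decanter and look-alikes looked unmoved in the last pictures I checked. I did not separately check the goblet at the end.

**Disagreements:**
- **Lid angle:** The tool's x position agrees, at about 60.2°. Its height alone would give about 61.7°. I think the bar slid 2–3 mm along the pads during the lift, when a sideways load of about 15–18 N built up, and I trusted the plane fit.
- **Bar width:** The grip reading of about 8.8 mm is slightly under the bar's stated 10 mm.

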